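Set the syringe pump's pusher to its gauge

TASK

Bring the syringe pump's pusher up to the gauge: with a fingertip laid lightly on top, roll the knurled wheel on the pump's front until the pusher's leading face is in line with the near edge of the upright steel gauge fin, and do not let the pusher run on past the fin into the plunger. Move the pusher only by the wheel, do not touch the pusher, the fin or the plunger, pinch or lift nothing, leave the other things where they stand, and finish with the hand clear.

Things in the scene. Friction and masses are not known exactly. Their poses are not given: they have to be found in the camera images.
- pump: White syringe pump fixed to the table, 100 mm deep (x), 360 mm long (y), housing top 55 mm high. Origin: centre of its underside; x points away from the wheel side, y along its length from the wheel end to the syringe end, z up. A clear syringe lies along y at the +y end. Syringe, pusher and guides reach up to 111 mm above the table within 31 mm of its middle line.
- wheel: Knurled metal wheel, 68 mm diameter, 24 mm wide, upright on the pump's front, axle along pump x at pump (-71, -125, 52) mm, upper half exposed. Origin: its centre; the frame turns with it. Rolling its top towards pump +y drives the pusher to +y, 10 mm per radian (34 mm of rim travel), and back likewise. Light friction (about 1 N at the rim); stays where left.
- wheel_top (a point): Highest point of the wheel's rim, above the axle's middle, 86 mm above the table at rest; fixed to the pump. The wheel sits on its axle in a soft rubber bush: pressed at the rim it gives 1 mm per 1.5 N, up to 6 mm (9 N), and springs back. 20 N on the wheel is too hard.
- pusher: Grey block 62 mm wide (x), 30 mm thick (y), 44 mm high with a black bar on top, which slides along pump y on the guide rods. Origin: on its leading (+y) face, 56 mm above the table; axes as the pump's.
- pusher_face (a point): Point on the plane of the pusher's leading (+y) face, near the top of the block, on its middle.
- gauge: Upright steel fin on the front edge of the pump's top, just in front of the pusher's path: dark, 22 mm wide (x), 3 mm thick (y), 52 mm high, on a small foot. Origin: foot of its near edge, the face looking to -y towards the pusher; axes as the pump's. Its place along the pump varies: at the start 25 to 55 mm ahead of the pusher's leading face.
- gauge_mark (a point): Near edge (the -y face) of the gauge fin, 47 mm above the gauge's origin. The pusher is set when its leading face has the same pump y as this point.
- plunger: White syringe plunger lying along pump y; origin: centre of its thumb flange's near face (28 mm diameter), 11 mm beyond the gauge mark along y.
- vial_a: glass vial with a metal cap, 26 mm diameter, 52 mm tall, standing in front of the pump (bystander; origin at the centre of its underside)
- vial_b: another such vial (bystander; origin at the centre of its underside)
- carton_a: paper carton 50 x 75 x 45 mm high, behind the pump (bystander; origin at the centre of its underside)
- carton_b: flat paper carton 45 x 90 x 35 mm high, behind the pump (bystander; origin at the centre of its underside)
- dish: open steel instrument tray 90 x 150 x 25 mm high beside the pump (bystander; origin at the centre of its underside)
- tape: roll of paper tape lying flat, 60 mm diameter, 19 mm high (bystander; origin at the centre of its underside)
- penlight: slim steel penlight 125 mm long, 12 mm thick, lying in front of the pump (bystander; origin at the centre of its underside)

How it is judged:
By the outcome, as a careful person would: the job done as asked, in the order asked, and still so for the second after the job is handed in, with the robot touching nothing.
It also fails if it takes over 64 s, if anything falls off the work surface, if the arm or the gripper's body presses on something with over 40 N, if the wrist force passes 120 N, or if a joint passes its speed limit or range.

ROBOT

A 6-joint arm with a two-finger parallel gripper is mounted at the origin on the work surface. World frame = base frame: x ahead of the robot, y to its left, z up, the work surface at z = 0. Lengths are in m, angles in rad, forces in N, time in s.
With the tool pointing down it reaches from about 0.375 to 0.9 m from the base axis. Payload 3.1 kg.
Tool frame: the origin (TCP) lies at the centre of the arm's flange, where the gripper is bolted on; the fingertips stand 173 mm ahead of it and the grasp point (between the pads) lies 155 mm ahead of it (tip_extent is the distance from the TCP to the fingertips, in m); z points along the fingers, y is the direction in which the jaws open and shut (so a half turn about z gives the same grasp; the last joint's range is limited). The gripper opens to 85 mm and grips with 20 to 120 N. Pads are 22 mm wide; open, the fingers measure 114 mm over their backs; the gripper's body (76 mm by 85 mm) begins 54 mm behind the grasp point. The pads swing forward as they close: fully open they stand 13 mm farther back than shut.
Start: joints at [-1.304, 0.527, 1.433, -0, 1.181, -0.178], TCP at [0.27, -0.564, 0.405] pointing down, gripper open.
Joint ranges: [-3.08, 3.08], [-0.75, 2.2], [0.22, 2.44], [-1.43, 4.57], [0, 2.65], [-2.85, 2.85]. Speed limits (rad/s): [2.79, 2.79, 3.14, 3.14, 3.14, 3.14].

INTERFACE

Orientations are given as a unit quaternion [x, y, z, w].
In Python, from station import sense, snapshot, sign_off, tip_extent gives the robot as it stands. The module is installed in compiled form; this text tells all that it offers.
- The arm moves only by the tool servo_tool, never from a script. Its argument "rows" is a list of rows, each a list of 3 entries, a list of its own where there are three numbers: the shift along the tool's x, y, z in mm, then the turn about the tool's z in degrees, then the opening, from -1 (shut) to 1 (fully open), so that 0 is half open. A call has 1 to 8 rows; each row is the pose to reach, as a shift and turn from the pose measured when the call began, along the tool's axes at that moment; what a row does not reach only later rows make up. A row lasts 1/10 s, in which the tool goes at most 50 mm and 8.59 degrees, less where a joint would pass 70% of its speed; a pose out of reach is approached as far as the arm can. A call with a gripper value outside its range is refused whole. The fingers move at their own pace and stop on an object; "force" is the grip in N (left out, the last holds). Time passes only in rows, so rows that repeat a pose let the fingers close. It gives the time, the measured TCP pose, the force and the opening at its end, in the units of the state.
- sense(): the state, without advancing time (a new reading comes with each control period).
- snapshot(name): name is "scene" or "side" or "wrist"; returns a dict with "image" (400x640x3 uint8, blue, green, red), "z_map" (400x640 float32, m along the optical axis (not along the pixel's ray), 0 where there is no reading), "vertical_fov" (degrees; the focal length in pixels is half the picture's height over the tangent of half this angle, whatever the lens; pixels are square), "cx", "cy" (the principal point, pixels), "k1" (the pictures are not rectified: a ray, as slopes to the right and down, at radius r is drawn at 1 + k1 r^2 times it, then the intrinsics apply), "cam_to_world" (4x4, takes a point from camera to world coordinates). Camera axes: x right, y down, z forward; pixel columns grow to the right and rows downward; lengths in m; the calibration is good to about 2 mm. A picture is of the moment at which its call begins.
- sign_off(): hands the job in, once; it reports no verdict.
The state is a dict: "t": time; "q": joint angles; "qd": joint speeds; "tau": joint torques, N m; "tcp_pos": TCP position; "tool_rot": TCP orientation; "force": force on the tool from outside, world axes, zero at the start; "ft_torque": the same for the moment, N m; "finger_gap": opening from 0.0 (shut) to 1.0 (fully open).
Only numpy, scipy, OpenCV 4.12 (cv2) and the standard library are available. Lean on these libraries where they do the work, as an engineer would, in place of code of your own. Each camera call takes 0.05 s, during which the arm holds its last target. There are 200 camera calls.

## Working session

There is one attempt and no reset: what is moved stays moved. The work goes in short steps, Python scripts to look and compute and a tool call to move; the robot and the scene stay as the last step left them, time stands still between calls to the robot, and variables do not carry over. Pictures are saved under pics/ and viewed, about 8 in all and at most 12, crops included, and the job is handed in when it is done.

Besides the shell and the picture viewer there is one more tool, called after "Emit:" by a JSON object that holds its "fn" and its "kwargs", one argument or row to a line. servo_tool: Moves the arm, as the interface text tells. Its arguments: {"type":"object","properties":{"rows":{"type":"array"},"force":{"type":"number"}},"required":["rows"]}

```bash
mkdir -p pics; cat > h.py <<'E'
import numpy as np, cv2, pickle
from station import sense, snapshot, sign_off, tip_extent
from scipy.spatial.transform import Rotation as R
def snap(cam,name):
    s=snapshot(cam); cv2.imwrite(f'pics/{name}.png',s['image']); pickle.dump(s,open(f'pics/{name}.pkl','wb')); return s
def load(name): return pickle.load(open(f'pics/{name}.pkl','rb'))
def K(s):
    f=200/np.tan(np.radians(s['vertical_fov'])/2); return np.array([[f,0,s['cx']],[0,f,s['cy']],[0,0,1.]])
def ray(s,uv):
    return cv2.undistortPoints(np.array(uv,float).reshape(-1,1,2),K(s),np.array([s['k1'],0,0,0.]),None,None,None) if 0 else _r(s,uv)
def _r(s,uv):
    d=(np.array(uv,float).reshape(-1,2)-[s['cx'],s['cy']])/K(s)[0,0]; r=np.linalg.norm(d,axis=1,keepdims=True); q=r.copy()
    for _ in range(30): q=r/(1+s['k1']*q**2)
    return d/(1+s['k1']*q**2)
def p3(s,uv,z=None):
    """world points from z_map"""
    uv=np.array(uv,float).reshape(-1,2); n=_r(s,uv)
    if z is None: z=np.array([s['z_map'][int(round(v)),int(round(u))] for u,v in uv])
    P=np.c_[n*z[:,None],z]; T=s['cam_to_world']; return P@T[:3,:3].T+T[:3,3]
def onz(s,uv,h):
    """intersect with world plane z=h"""
    n=_r(s,uv); T=s['cam_to_world']; d=np.c_[n,np.ones(len(n))]@T[:3,:3].T; return T[:3,3]+d*((h-T[2,3])/d[:,2])[:,None]
def proj(s,P):
    T=s['cam_to_world']; c=(np.atleast_2d(P)-T[:3,3])@T[:3,:3]; n=c[:,:2]/c[:,2:]; r2=(n**2).sum(1,keepdims=True)
    return n*(1+s['k1']*r2)*K(s)[0,0]+[s['cx'],s['cy']]
E
python3 - <<'E'
from h import *
for c in ['scene','side','wrist']:
    s=snap(c,c+'0'); print(c,s['vertical_fov'],s['k1'],s['cam_to_world'].round(3).tolist())
a=np.vstack([cv2.imread('pics/scene0.png'),cv2.imread('pics/side0.png')]); 
st=sense(); print(st['t'],st['tcp_pos'],R.from_quat(st['tool_rot']).as_matrix().round(3),tip_extent)
E
```

```text
scene 48.21724672849703 -0.004391481360627913 [[-0.337, 0.633, -0.697, 1.287], [0.941, 0.216, -0.259, 0.317], [-0.014, -0.743, -0.669, 0.738], [0.0, 0.0, 0.0, 1.0]]
side 47.31816619054352 -0.006790206120052058 [[-0.934, -0.204, 0.294, 0.331], [-0.358, 0.52, -0.775, 0.896], [0.006, -0.829, -0.559, 0.689], [0.0, 0.0, 0.0, 1.0]]
wrist 60.7824720756162 -0.033241968888900665 [[0.432, -0.858, -0.277, 0.34], [-0.902, -0.411, -0.131, -0.529], [-0.001, 0.307, -0.952, 0.374], [0.0, 0.0, 0.0, 1.0]]
0.15 [ 0.26941099 -0.56365868  0.40396036] [[ 0.902  0.431 -0.   ]
 [ 0.431 -0.902  0.002]
 [ 0.    -0.002 -1.   ]] 0.1734
```

View pics/scene0.png

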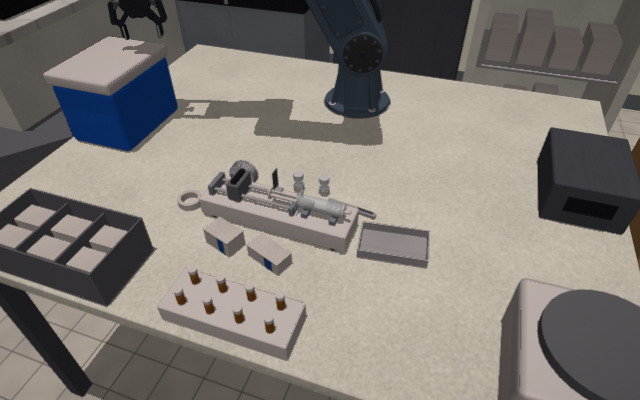

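View pics/side0.png

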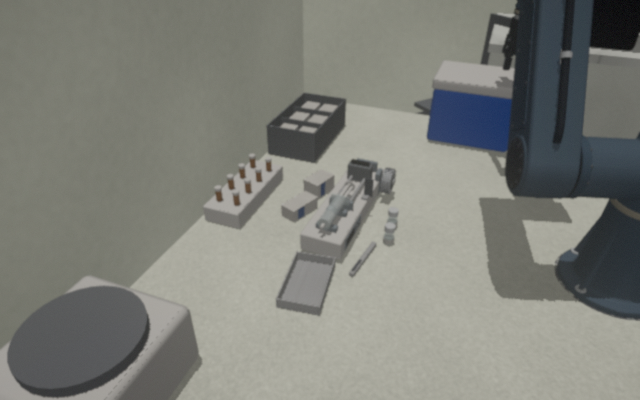

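The scene view shows the pump at about (200–360, 160–245), with the wheel at (243,172), the pusher at (240,183) and the fin at (275,180). The side view shows the pump at (303–395, 160–255). I'll enlarge both.

```bash
python3 - <<'E'
from h import *
a=cv2.imread('pics/scene0.png')[150:255,175:375]; b=cv2.imread('pics/side0.png')[150:260,290:410]
cv2.imwrite('pics/c1.png',cv2.resize(a,None,fx=4,fy=4,interpolation=cv2.INTER_CUBIC))
cv2.imwrite('pics/c2.png',cv2.resize(b,None,fx=5,fy=5,interpolation=cv2.INTER_CUBIC))
s=load('scene0'); 
# housing top points: mask by height 50..60mm
vv,uu=np.mgrid[150:255,180:375]; P=p3(s,np.c_[uu.ravel(),vv.ravel()])
for lo,hi in [(.052,.058),(.03,.12)]:
    m=(P[:,2]>lo)&(P[:,2]<hi); print(m.sum(), P[m].min(0).round(3),P[m].max(0).round(3), cv2.minAreaRect((P[m][:,:2]*1000).astype(np.float32)))
E
```

```text
2589 [ 0.469 -0.203  0.052] [0.659 0.158 0.058] ((561.736328125, -21.621994018554688), (359.6277770996094, 188.1894989013672), 88.5184097290039)
7830 [ 0.465 -0.205  0.03 ] [0.747 0.159 0.114] ((610.62841796875, -21.759658813476562), (263.4283142089844, 370.7468566894531), 16.980548858642578)
```

View pics/c1.png

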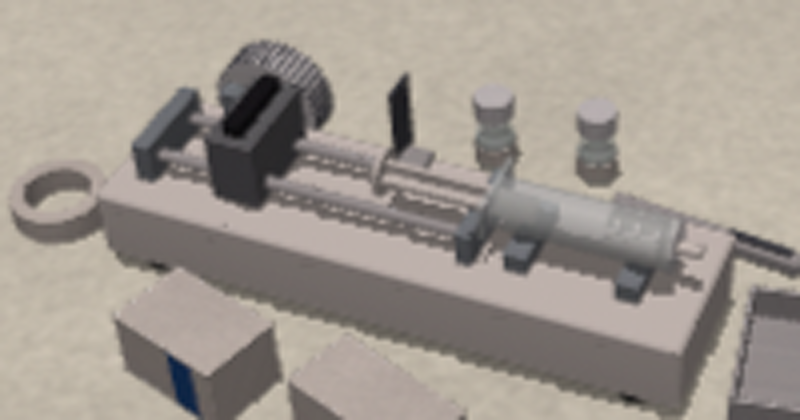

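View pics/c2.png

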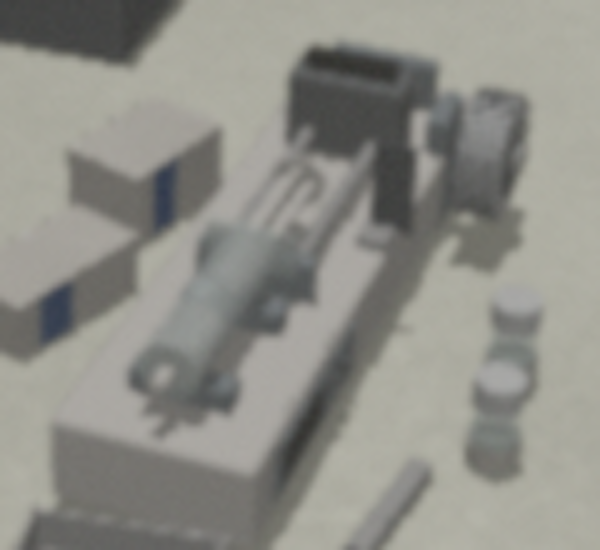

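The crop shows the housing-top corners at scene px (200.8,199), (345.8,239) and (358,210). The wheel is at about (243,172), and the fin runs from (276,187) up to (275.5,169). In the side view the end corners are at (301.6,235) and (340.6,244.4).

```bash
python3 - <<'E'
from h import *
s=load('scene0'); d=load('side0')
c=onz(s,[(200.8,199),(345.8,239),(358.3,210)],.055); print('scene corners',c.round(4).tolist())
e=onz(d,[(301.6,235),(340.6,244.4)],.055); print('side corners',e.round(4).tolist())
# refine near edge (+x long edge) via depth: table/top points
vv,uu=np.mgrid[150:255,180:375]; P=p3(s,np.c_[uu.ravel(),vv.ravel()])
m=(abs(P[:,2]-.055)<.003); Q=P[m]
y=(c[1]-c[0])[:2]; y/=np.linalg.norm(y); x=np.array([y[1],-y[0]]); print('yaw y',np.degrees(np.arctan2(y[1],y[0])))
L=(Q[:,:2]-c[0,:2])@np.c_[x,y]; L=L[(L[:,0]<.01)&(L[:,0]>-.11)]
print('local range of top',np.percentile(L,[0,1,99,100],axis=0).round(4).tolist())
O=c[0,:2]-x*.05+y*.18
for nm,cc in (('end via side',e),): print(((cc[:,:2]-O)@np.c_[x,y]).round(4))
print('O',O)
def W(p): return np.r_[O+x*p[0]+y*p[1],p[2]]
for p in [(-.071,-.125,.086),(-.083,-.125,.086),(-.059,-.125,.086)]: print(W(p).round(4),proj(s,W(p)).round(1),proj(d,W(p)).round(1))
# wheel points from depth: z>.06, local x<-.055
A=(P[:,:2]-O)@np.c_[x,y]; m=(P[:,2]>.06)&(A[:,0]<-.056)&(A[:,0]>-.09)&(abs(A[:,1]+.125)<.05)
print('wheel',m.sum(),A[m].min(0).round(4),A[m].max(0).round(4),P[m][:,2].max())
# fin
for nm,m in (('fin',(P[:,2]>.075)&(A[:,0]<-.028)&(A[:,1]>-.085)&(A[:,1]<.05)),('pusherbar',(P[:,2]>.09)&(abs(A[:,0])<.033)&(A[:,1]<0))):
    print(nm,m.sum(),np.percentile(np.c_[A[m],P[m][:,2]],[0,5,50,95,100],axis=0).round(4).tolist())
E
```

```text
scene corners [[0.6487, -0.1959, 0.055], [0.6613, 0.157, 0.055], [0.567, 0.1582, 0.055]]
side corners [[0.6503, 0.1572, 0.055], [0.5584, 0.1567, 0.055]]
yaw y 87.95382948802342
local range of top [[-0.1094, -0.0081], [-0.0984, -0.0015], [-0.0007, 0.3495], [0.0018, 0.3515]]
[[ 0.039   0.1729]
 [-0.0528  0.1692]]
O [ 0.60516032 -0.01425782]
[ 0.5297 -0.1366  0.086 ] [[245.1 163.8]] [[387.1 171.3]]
[ 0.5178 -0.1362  0.086 ] [[247.4 161. ]] [[391.6 172.2]]
[ 0.5417 -0.1371  0.086 ] [[242.7 166.6]] [[382.7 170.4]]
wheel 230 [-0.0856 -0.1645] [-0.0565 -0.0995] 0.08720471993000178
fin 68 [[-0.0581, -0.0362, 0.0753], [-0.0566, -0.0353, 0.077], [-0.0449, -0.0327, 0.0937], [-0.0353, -0.0315, 0.1071], [-0.0306, 0.0335, 0.1091]]
pusherbar 349 [[-0.0322, -0.1194, 0.0901], [-0.024, -0.1164, 0.0911], [0.0067, -0.0977, 0.1016], [0.0304, -0.0221, 0.1117], [0.0327, -0.0002, 0.1135]]
```

Emit:
{"fn": "servo_tool", "kwargs": {
  "rows": [
    [[35, -23, 0], -7.5, -1],
    [[75, -48, 0], -15, -1],
    [[115, -74, 0], -22.5, -1],
    [[155, -100, 0], -30, -1],
    [[195, -126, 0], -37.5, -1],
    [[235, -152, 0], -45, -1],
    [[275, -178, 0], -53, -1],
    [[310, -200, 0], -61, -1]
  ],
  "force": 20
}}

```text
t: 0.95
tcp_pos: [0.4636, -0.2473, 0.4042]
tool_rot: [0.726, 0.688, 0.001, -0.001]
force: [0.8, 0.0, 0.5]
finger_gap: -0.001
```

Emit:
{"fn": "servo_tool", "kwargs": {
  "rows": [
    [[35, 35, 0], -1, -1],
    [[70, 70, 20], -1, -1],
    [[108, 106, 40], -1, -1],
    [[108, 106, 60], -1, -1],
    [[108, 106, 60], -1, -1],
    [[108, 106, 60], -1, -1]
  ]
}}

```text
t: 1.55
tcp_pos: [0.5748, -0.145, 0.3439]
tool_rot: [0.72, 0.694, -0.0, -0.002]
force: [-0.2, 0.4, 1.6]
finger_gap: 0.001
```

```bash
python3 - <<'E'
from h import *
s=snap('wrist','w1'); print(s['cam_to_world'].round(3).tolist(),sense()['tcp_pos'])
E
```

```text
[[0.999, -0.033, -0.013, 0.577], [-0.035, -0.952, -0.305, -0.066], [-0.003, 0.305, -0.952, 0.314], [0.0, 0.0, 0.0, 1.0]] [ 0.57485124 -0.14567601  0.34485418]
```

View pics/w1.png

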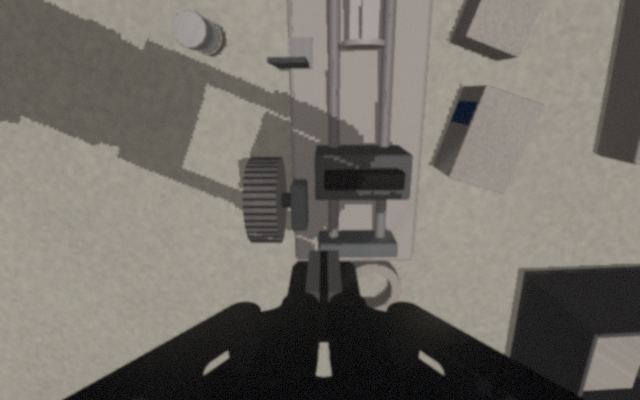

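The wrist view shows the wheel at (243–287, 157–242), the pusher top at (316–412, 146–198), the fin's top edge near (268–308, 60) and the pump's wheel end near row 258. I'll crop closer to measure.

```bash
python3 - <<'E'
from h import *
a=cv2.imread('pics/w1.png')[40:260,230:430]
cv2.imwrite('pics/c3.png',cv2.resize(a,(800*200//220*1,800) if 0 else (545,600),interpolation=cv2.INTER_CUBIC))
s=load('w1'); vv,uu=np.mgrid[40:262,230:440]; P=p3(s,np.c_[uu.ravel(),vv.ravel()]).reshape(222,210,3)
f=P.reshape(-1,3)
def st(n,m): print(n,m.sum(),np.percentile(f[m],[0,2,50,98,100],axis=0).round(4).tolist())
st('top',abs(f[:,2]-.055)<.003)
w=(f[:,2]>.06)&(f[:,0]<.549)&(f[:,1]<-.09); st('wheel',w); st('wheeltop',w&(f[:,2]>.083))
st('fin',(f[:,2]>.08)&(f[:,1]>-.07)&(f[:,0]<.59))
st('fintop',(f[:,2]>.1)&(f[:,1]>-.07)&(f[:,0]<.59))
st('pusher top',(f[:,2]>.096)&(f[:,1]<-.07))
t=f[abs(f[:,2]-.055)<.003]; 
# front edge line fit: min x per y-bin ; 
for side in (0,1):
    B=[]
    for y in np.arange(-.18,-.02,.004):
        k=t[abs(t[:,1]-y)<.002]
        if len(k)>5: B.append((y,(k[:,0].min(),k[:,0].max())[side]))
    B=np.array(B); p=np.polyfit(B[:,0],B[:,1],1); r=B[:,1]-np.polyval(p,B[:,0]); g=abs(r)<.002; p=np.polyfit(B[g,0],B[g,1],1); print('edge',side,p,g.sum(),len(B))
E
```

```text
top 16260 [[0.5168, -0.2033, 0.052], [0.5506, -0.1962, 0.0538], [0.6013, -0.0871, 0.0556], [0.6482, -0.036, 0.0572], [0.6522, -0.0307, 0.058]]
wheel 2958 [[0.515, -0.1794, 0.06], [0.5168, -0.1732, 0.0625], [0.5297, -0.1389, 0.0817], [0.5404, -0.1146, 0.0872], [0.5489, -0.1129, 0.0881]]
wheeltop 1319 [[0.5157, -0.1637, 0.083], [0.5167, -0.1618, 0.0831], [0.5283, -0.1457, 0.0854], [0.5397, -0.1316, 0.0874], [0.5403, -0.1303, 0.0881]]
fin 575 [[0.5446, -0.0658, 0.0811], [0.5456, -0.0658, 0.0826], [0.5633, -0.0484, 0.1076], [0.5893, -0.0374, 0.314], [0.5899, -0.0359, 0.314]]
fintop 434 [[0.5446, -0.0658, 0.1001], [0.5458, -0.0658, 0.1047], [0.5649, -0.0485, 0.1083], [0.5769, -0.0458, 0.314], [0.5769, -0.0456, 0.314]]
pusher top 4891 [[0.5624, -0.1376, 0.096], [0.5695, -0.1336, 0.0998], [0.5967, -0.117, 0.1034], [0.6291, -0.1039, 0.183], [0.6313, -0.103, 0.1871]]
edge 0 [0.14489694 0.56163797] 18 38
edge 1 [0.02826757 0.65251221] 38 38
```

View pics/c3.png

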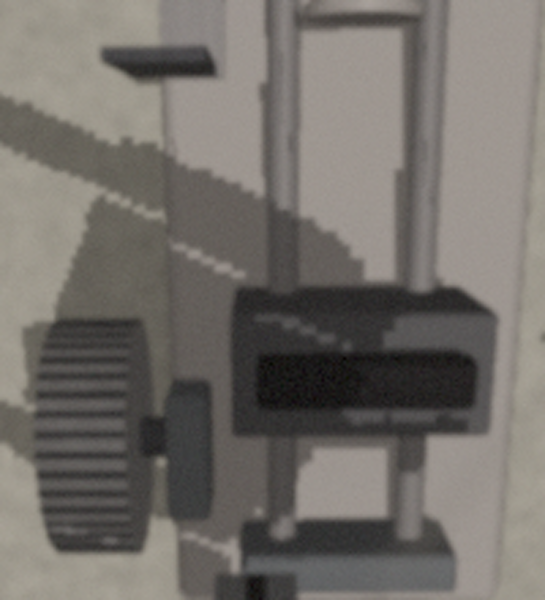

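Emit:
{"fn": "servo_tool", "kwargs": {
  "rows": [
    [[-12, -25, 0], 0, -1],
    [[-21, -45, 0], 0, -1],
    [[-21, -45, 30], 0, -1],
    [[-21, -45, 60], 0, -1],
    [[-21, -45, 70], 0, -1],
    [[-21, -45, 71], 0, -1],
    [[-21, -45, 71], 0, -1],
    [[-21, -45, 71], 0, -1]
  ]
}}

```text
t: 2.4
tcp_pos: [0.5296, -0.1653, 0.2754]
tool_rot: [0.72, 0.694, 0.001, 0.0]
force: [-0.6, -0.6, -0.3]
finger_gap: 0.001
```

```bash
python3 - <<'E'
from h import *
s=snap('wrist','w2'); t=sense(); print(t['tcp_pos'],t['force'])
a=np.array(s['image']); cv2.imwrite('pics/w2b.png',cv2.resize(a[40:340,180:480],(600,600),interpolation=cv2.INTER_CUBIC))
l=load('w1'); vv,uu=np.mgrid[40:75,262:312]; f=p3(l,np.c_[uu.ravel(),vv.ravel()])
for lo in np.arange(.075,.112,.005):
    m=(f[:,2]>lo)&(f[:,2]<lo+.005); print(round(lo,3),m.sum(),(np.median(f[m],axis=0).round(4),f[m][:,1].min().round(4)) if m.sum() else '')
E
```

```text
[ 0.52956099 -0.16516816  0.27526524] [ 0.39918823 -0.58505299  0.13504963]
0.075 19 (array([ 0.551 , -0.0484,  0.0754]), np.float64(-0.0488))
0.08 34 (array([ 0.5561, -0.0486,  0.0834]), np.float64(-0.0489))
0.085 9 (array([ 0.5668, -0.0484,  0.0889]), np.float64(-0.0488))
0.09 32 (array([ 0.5545, -0.0485,  0.0914]), np.float64(-0.0489))
0.095 40 (array([ 0.557 , -0.0485,  0.0989]), np.float64(-0.0489))
0.1 14 (array([ 0.5609, -0.0485,  0.1044]), np.float64(-0.0488))
0.105 231 (array([ 0.557 , -0.0472,  0.1074]), np.float64(-0.0489))
0.11 0
```

View pics/w2b.png

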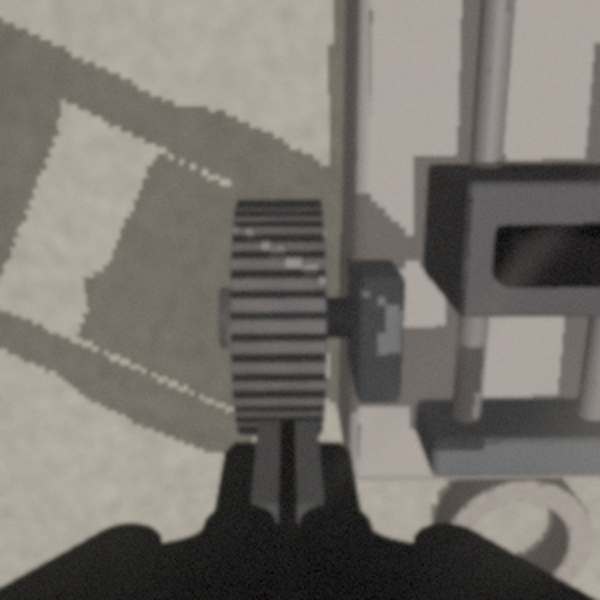

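The view is clear: shut tips at crop (255–325, 425), just behind the wheel top (232–327, 200–435) and clear of the pusher. I'll lower the tip until it touches.

Emit:
{"fn": "servo_tool", "kwargs": {
  "rows": [
    [[0, 0, 8], 0, -1],
    [[0, 0, 14], 0, -1],
    [[0, 0, 16], 0, -1],
    [[0, 0, 17], 0, -1],
    [[0, 0, 17], 0, -1],
    [[0, 0, 17], 0, -1]
  ]
}}

```text
t: 3.05
tcp_pos: [0.5297, -0.1652, 0.2582]
tool_rot: [0.72, 0.694, 0.001, 0.0]
force: [-1.0, 0.0, -0.6]
finger_gap: -0.004
```

Emit:
{"fn": "servo_tool", "kwargs": {
  "rows": [
    [[0, 0, 1], 0, -1],
    [[0, 0, 2], 0, -1],
    [[5, 0, 2.3], 0, -1],
    [[10, 0, 2.3], 0, -1],
    [[14, 0, 2.3], 0, -1],
    [[19, 0, 2.3], 0, -1],
    [[19, 0, 2.3], 0, -1]
  ]
}}

```text
t: 3.75
tcp_pos: [0.5304, -0.1454, 0.2562]
tool_rot: [0.72, 0.694, 0.001, 0.0]
force: [-1.1, -0.4, 3.7]
finger_gap: 0.001
```

```bash
cat >> h.py <<'E'
def meas(name):
    s=snap('wrist',name); t=sense(); vv,uu=np.mgrid[0:400,0:640]; f=p3(s,np.c_[uu.ravel(),vv.ravel()]); ok=s['z_map'].ravel()>.05
    yv=np.array([.03,.9995]); xv=np.array([.9995,-.03]); Y=f[:,:2]@yv; X=f[:,:2]@xv
    # pusher leading-face points and top front edge, fin near face
    pf=ok&(f[:,2]>.07)&(f[:,2]<.099)&(f[:,0]>.575)&(f[:,0]<.632)&(Y>-.11)&(Y<-.01)
    pt=ok&(f[:,2]>.095)&(f[:,2]<.108)&(f[:,0]>.575)&(f[:,0]<.632)&(Y<-.0)&(Y>-.16)
    fn=ok&(f[:,2]>.072)&(f[:,2]<.106)&(f[:,0]>.544)&(f[:,0]<.565)&(Y>-.06)&(Y<-.02)
    for n,m in (('face',pf),('toppts',pt),('fin',fn)): print(n,m.sum(),np.percentile(Y[m],[2,25,50,75,98,99.5]).round(4) if m.sum()>5 else '')
    print('tcp',t['tcp_pos'].round(4) if hasattr(t['tcp_pos'],'round') else t['tcp_pos'],'F',np.round(t['force'],1),'t',t['t'])
E
python3 -c "
from h import *
meas('m1')"
```

```text
face 8230 [-0.0801 -0.0759 -0.0485 -0.0244 -0.0179 -0.0155]
toppts 6378 [-0.1089 -0.104  -0.0866 -0.0822 -0.0796 -0.0202]
fin 830 [-0.0322 -0.032  -0.032  -0.0319 -0.0296 -0.029 ]
tcp [ 0.5304 -0.1456  0.2562] F [-0.6  0.6  4.3] t 3.8
```

Emit:
{"fn": "servo_tool", "kwargs": {
  "rows": [
    [[5, 0, 0], 0, -1],
    [[10, 0, 0], 0, -1],
    [[15, 0, 0], 0, -1],
    [[19, 0, 0], 0, -1],
    [[19, 0, 0], 0, -1]
  ]
}}

```text
t: 4.3
tcp_pos: [0.531, -0.1257, 0.2557]
tool_rot: [0.72, 0.694, 0.001, -0.0]
force: [-0.9, 0.8, 0.6]
finger_gap: -0.0
```

```bash
sed -i 's/(Y>-.11)&(Y<-.01)/(Y>-.11)\&(Y<-.027)/; s/(Y<-.0)&(Y>-.16)/(Y<-.027)\&(Y>-.16)/' h.py
python3 -c "
from h import *
meas('m2')
s=load('m2');vv,uu=np.mgrid[0:400,0:640]; f=p3(s,np.c_[uu.ravel(),vv.ravel()]); Y=f[:,:2]@[.03,.9995]
for lo in np.arange(.06,.112,.005):
  m=(f[:,2]>lo)&(f[:,2]<lo+.005)&(f[:,0]>.58)&(f[:,0]<.63)&(Y<-.03)&(Y>-.11); print(lo.round(3),m.sum(),np.percentile(Y[m],[2,50,90,98]).round(4) if m.sum() else '')
"
```

```text
face 5816 [-0.0748 -0.0744 -0.0663 -0.0456 -0.0285 -0.0274]
toppts 5795 [-0.1033 -0.0835 -0.0806 -0.0762 -0.0741 -0.0739]
fin 65 [-0.0319 -0.0313 -0.0306 -0.0297 -0.0291 -0.029 ]
tcp [ 0.531  -0.1259  0.2558] F [0.4 1.6 1.5] t 4.35
0.06 170 [-0.0748 -0.0745 -0.0743 -0.0742]
0.065 509 [-0.0747 -0.0645 -0.0361 -0.031 ]
0.07 3229 [-0.0746 -0.0523 -0.034  -0.0307]
0.075 343 [-0.0749 -0.0745 -0.0742 -0.0741]
0.08 360 [-0.0748 -0.0744 -0.0742 -0.0741]
0.085 415 [-0.0749 -0.0745 -0.0742 -0.074 ]
0.09 439 [-0.0749 -0.0745 -0.0742 -0.0741]
0.095 423 [-0.0748 -0.0744 -0.0741 -0.0739]
0.1 4319 [-0.1033 -0.0805 -0.0748 -0.0741]
0.105 686 [-0.0843 -0.0833 -0.0829 -0.0827]
0.11 3183 [-0.0945 -0.0885 -0.0841 -0.0833]
```

Emit:
{"fn": "servo_tool", "kwargs": {
  "rows": [
    [[0, 0, -10], 0, -1],
    [[-40, 0, -10], 0, -1],
    [[-40, 0, -3], 0, -1],
    [[-40, 0, -0.5], 0, -1],
    [[-31, 0, -0.5], 0, -1],
    [[-20, 0, -0.5], 0, -1],
    [[-10, 0, -0.5], 0, -1],
    [[0, 0, -0.3], 0, -1]
  ]
}}

```text
t: 5.15
tcp_pos: [0.5308, -0.124, 0.2562]
tool_rot: [0.719, 0.695, 0.001, -0.001]
force: [0.2, 0.1, 0.4]
finger_gap: 0.001
```

```bash
sed -i 's/(f\[:,2\]>.07)&(f\[:,2\]<.099)/(f[:,2]>.077)\&(f[:,2]<.098)/' h.py
python3 -c "
from h import *
meas('m3')"
```

```text
face 1559 [-0.0636 -0.0633 -0.0632 -0.0631 -0.0629 -0.0629]
toppts 6110 [-0.0921 -0.0814 -0.0698 -0.0655 -0.0631 -0.063 ]
fin 68 [-0.0319 -0.0312 -0.0305 -0.0299 -0.0292 -0.0292]
tcp [ 0.5304 -0.1226  0.2559] F [-0.1  0.3 -0.4] t 5.2
```

Emit:
{"fn": "servo_tool", "kwargs": {
  "rows": [
    [[0, 0, -10], 0, -1],
    [[-43, 0, -10], 0, -1],
    [[-43, 0, -3], 0, -1],
    [[-43, 0, -0.3], 0, -1],
    [[-34, 0, -0.3], 0, -1],
    [[-23, 0, -0.3], 0, -1],
    [[-13, 0, -0.3], 0, -1],
    [[-4, 0, -0.3], 0, -1]
  ]
}}

```text
t: 6.0
tcp_pos: [0.5301, -0.1246, 0.2563]
tool_rot: [0.719, 0.695, 0.001, -0.002]
force: [0.1, 0.1, -0.5]
finger_gap: -0.001
```

```bash
python3 -c "
from h import *
meas('m4')"
```

```text
face 1102 [-0.0524 -0.0522 -0.0522 -0.0521 -0.0519 -0.0518]
toppts 6679 [-0.0813 -0.0765 -0.0595 -0.0551 -0.052  -0.0519]
fin 76 [-0.032  -0.0312 -0.0305 -0.0298 -0.0291 -0.0291]
tcp [ 0.5297 -0.1234  0.256 ] F [-0.5  1.3 -0. ] t 6.05
```

Emit:
{"fn": "servo_tool", "kwargs": {
  "rows": [
    [[0, 0, -10], 0, -1],
    [[-42, 0, -10], 0, -1],
    [[-42, 0, -3], 0, -1],
    [[-42, 0, -0.3], 0, -1],
    [[-34, 0, -0.3], 0, -1],
    [[-23, 0, -0.3], 0, -1],
    [[-13, 0, -0.3], 0, -1],
    [[-4, 0, -0.3], 0, -1]
  ]
}}

```text
t: 6.85
tcp_pos: [0.5293, -0.1254, 0.2564]
tool_rot: [0.718, 0.696, 0.001, -0.004]
force: [-0.9, 0.6, 0.3]
finger_gap: 0.001
```

```bash
python3 -c "
from h import *
meas('m5')"
```

```text
face 595 [-0.0418 -0.0416 -0.0415 -0.0415 -0.0414 -0.0413]
toppts 6890 [-0.0706 -0.0661 -0.0492 -0.045  -0.0415 -0.0414]
fin 78 [-0.0319 -0.0312 -0.0306 -0.0297 -0.0291 -0.0291]
tcp [ 0.5288 -0.1242  0.2561] F [-0.2  1.1  1. ] t 6.9
```

Emit:
{"fn": "servo_tool", "kwargs": {
  "rows": [
    [[0, 0, -10], 0, -1],
    [[-36, 0, -10], 0, -1],
    [[-36, 0, -3], 0, -1],
    [[-36, 0, -0.3], 0, -1],
    [[-30, 0, -0.3], 0, -1],
    [[-22, 0, -0.3], 0, -1],
    [[-14, 0, -0.3], 0, -1],
    [[-14, 0, -0.3], 0, -1]
  ]
}}

```text
t: 7.7
tcp_pos: [0.5285, -0.1363, 0.2566]
tool_rot: [0.717, 0.697, 0.001, -0.005]
force: [1.4, -0.5, 2.8]
finger_gap: 0.002
```

```bash
python3 -c "
from h import *
meas('m6')"
```

```text
face 0 
toppts 7736 [-0.0633 -0.0587 -0.0423 -0.0381 -0.0343 -0.034 ]
fin 404 [-0.0322 -0.0319 -0.0318 -0.0318 -0.0292 -0.0289]
tcp [ 0.5285 -0.1367  0.2566] F [1.7 1.  2.8] t 7.75
```

```bash
python3 -c "
from h import *
vv,uu=np.mgrid[0:400,0:640]; uv=np.c_[uu.ravel(),vv.ravel()]
for n in ['w1','m1','m2','m3','m4','m5']:
  s=load(n); f=p3(s,uv); Y=f[:,:2]@[.03,.9995]
  m=(f[:,2]>.077)&(f[:,2]<.098)&(f[:,0]>.575)&(f[:,0]<.632)&(Y<-.04)&(Y>-.09); Q=f[m]
  A=np.c_[Q[:,0]-.6,Q[:,2]-.088,np.ones(len(Q))]; print(n,'face',len(Q),np.linalg.lstsq(A,Q[:,1],rcond=None)[0].round(4) if len(Q) else '')
  m=(f[:,2]>.072)&(f[:,2]<.104)&(f[:,0]>.545)&(f[:,0]<.575)&(abs(Y+.032)<.0015); Q=f[m]
  A=np.c_[Q[:,0]-.56,Q[:,2]-.088,np.ones(len(Q))]; print(n,'fin',len(Q),np.linalg.lstsq(A,Q[:,1],rcond=None)[0].round(4) if len(Q)>9 else '')
"
```

```text
w1 face 417 [-0.0291  0.0021 -0.104 ]
w1 fin 149 [-0.0264  0.001  -0.0486]
m1 face 1391 [-0.0272  0.0004 -0.0979]
m1 fin 751 [-0.0246  0.0055 -0.0488]
m2 face 1845 [-0.0292  0.0013 -0.0925]
m2 fin 3 
m3 face 1559 [-0.0284  0.0008 -0.0813]
m3 fin 1 
m4 face 1102 [-0.0253  0.002  -0.0702]
m4 fin 1 
m5 face 595 [-0.0325 -0.0003 -0.0596]
m5 fin 3
```

Emit:
{"fn": "servo_tool", "kwargs": {
  "rows": [
    [[0, 0, -15], 0, -1],
    [[0, 0, -50], 0, -1],
    [[0, 20, -90], 0, -1],
    [[15, 50, -100], 0, -1],
    [[25, 60, -100], 0, -1],
    [[25, 60, -100], 0, -1],
    [[25, 60, -100], 0, -1]
  ]
}}

```text
t: 8.45
tcp_pos: [0.5882, -0.1135, 0.3543]
tool_rot: [0.717, 0.697, -0.0, -0.008]
force: [-1.2, 0.4, -0.1]
finger_gap: -0.001
```

```bash
python3 -c "
from h import *
meas('m7')
a=cv2.imread('pics/m7.png'); cv2.imwrite('pics/m7c.png',cv2.resize(a[20:220,180:440],(780,600),interpolation=cv2.INTER_CUBIC)); print(load('m7')['cam_to_world'].round(3).tolist())"
```

```text
face 181 [-0.0343 -0.0342 -0.0342 -0.0342 -0.0341 -0.0341]
toppts 2543 [-0.0634 -0.0587 -0.0429 -0.0381 -0.0342 -0.0341]
fin 91 [-0.0296 -0.0292 -0.0292 -0.0292 -0.0291 -0.0291]
tcp [ 0.5881 -0.1139  0.3544] F [-1.1 -0.9  0.5] t 8.5
[[1.0, -0.022, -0.019, 0.589], [-0.027, -0.954, -0.298, -0.034], [-0.012, 0.298, -0.954, 0.325], [0.0, 0.0, 0.0, 1.0]]
```

View pics/m7c.png

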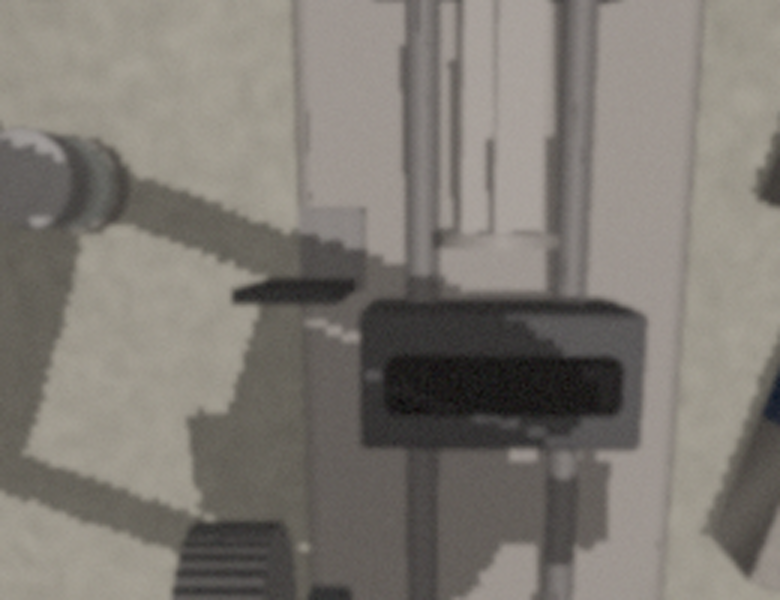

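The crop shows the pusher's face edge at about row 305, still slightly short of the fin (233–357, 280–302). The plunger flange is clear of it at row 240. About 2.3 mm remain, which is about 8 mm of rim.

Emit:
{"fn": "servo_tool", "kwargs": {
  "rows": [
    [[-20, -28, 0], 0, -1],
    [[-41, -56, 0], 0, -1],
    [[-41, -56, 30], 0, -1],
    [[-41, -56, 65], 0, -1],
    [[-41, -56, 85], 0, -1],
    [[-41, -56, 85], 0, -1],
    [[-41, -56, 85], 0, -1]
  ]
}}

```text
t: 9.2
tcp_pos: [0.5292, -0.1526, 0.2691]
tool_rot: [0.717, 0.697, -0.001, -0.009]
force: [0.2, 0.4, 0.0]
finger_gap: -0.002
```

Emit:
{"fn": "servo_tool", "kwargs": {
  "rows": [
    [[0, 0, 8], 0, -1],
    [[0, 0, 11], 0, -1],
    [[0, 0, 12.6], 0, -1],
    [[3, 0, 12.6], 0, -1],
    [[5, 0, 12.6], 0, -1],
    [[7, 0, 12.6], 0, -1],
    [[7, 0, 12.6], 0, -1]
  ]
}}

```text
t: 9.9
tcp_pos: [0.5294, -0.1452, 0.2569]
tool_rot: [0.717, 0.697, -0.001, -0.009]
force: [-0.7, -1.5, 3.4]
finger_gap: 0.0
```

```bash
python3 -c "
from h import *
meas('m8')"
```

```text
face 0 
toppts 8316 [-0.0613 -0.0568 -0.0403 -0.0361 -0.0322 -0.0319]
fin 816 [-0.0322 -0.0321 -0.032  -0.0319 -0.0295 -0.0291]
tcp [ 0.5294 -0.1453  0.2568] F [-0.8 -0.5  2.7] t 9.95
```

Emit:
{"fn": "servo_tool", "kwargs": {
  "rows": [
    [[0, 0, -15], 0, -1],
    [[0, 0, -50], 0, -1],
    [[0, 20, -90], 0, -1],
    [[15, 50, -105], 0, -1],
    [[32, 60, -105], 0, -1],
    [[32, 60, -105], 0, -1],
    [[32, 60, -105], 0, -1]
  ]
}}

```text
t: 10.65
tcp_pos: [0.5911, -0.1157, 0.3605]
tool_rot: [0.717, 0.697, -0.001, -0.01]
force: [-0.6, 0.1, -2.0]
finger_gap: 0.004
```

```bash
python3 -c "
from h import *
meas('m9'); s=load('m9'); vv,uu=np.mgrid[0:400,0:640]; f=p3(s,np.c_[uu.ravel(),vv.ravel()]); Y=f[:,:2]@[.03,.9995]
m=(f[:,2]>.072)&(f[:,2]<.098)&(f[:,0]>.545)&(f[:,0]<.57)&(abs(Y+.03)<.003);print('finfar',np.median(Y[m]),m.sum())
for n in ('scene','side'): snap(n,n+'9')
a=cv2.imread('pics/m9.png')[20:220,180:440]; b=cv2.imread('pics/scene9.png')[150:255,175:375]
cv2.imwrite('pics/f.png',np.vstack([cv2.resize(a,(390,300),interpolation=cv2.INTER_CUBIC),cv2.resize(b,(390,205),interpolation=cv2.INTER_CUBIC)]))"
```

```text
face 102 [-0.0322 -0.0322 -0.0321 -0.0321 -0.0321 -0.0321]
toppts 2455 [-0.0617 -0.0569 -0.0409 -0.0363 -0.0321 -0.0321]
fin 59 [-0.0292 -0.0292 -0.0292 -0.0292 -0.0291 -0.0291]
tcp [ 0.5909 -0.1161  0.3604] F [-0.1  0.1 -0.1] t 10.7
finfar -0.029200160480260043 76
```

View pics/f.png

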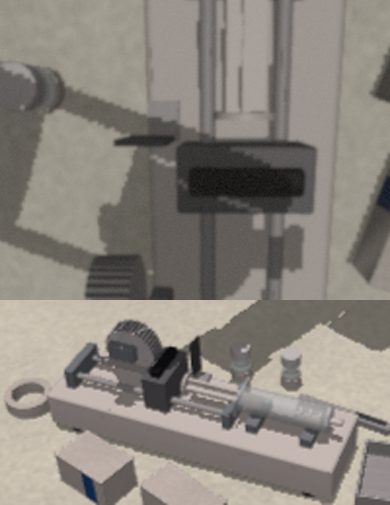

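The pusher face and the fin's near edge agree to about 0.1–0.2 mm, the plunger is still ahead of the pusher, and the hand is clear about 75 mm above. Handing in.

```bash
python3 -c "
from h import *
t=sense(); print(t['t'],np.abs(t['qd']).max()); print(sign_off())"
```

```text
10.8 0.0067704918274604535
the job is handed in; nothing more can be done
None
```

The pusher's leading face is now in line with the gauge fin's near edge, and the job is handed in at t = 10.8 s of the 64 s allowed. I moved it only by rolling the wheel with the shut fingertips laid on top. That took five rolling strokes (the first in two halves), then a last 7 mm trim after lifting off to look. The highest force I read was about 4 N.

**Final check, from the wrist camera's depth:**
- **Pusher face:** at −32.1 mm along the pump.
- **Fin near edge:** at −32.0 mm measured directly, or −32.2 mm from its far face less the 3 mm thickness. The two agree to about 0.2 mm, within the roughly 2 mm camera calibration.
- **Pump direction:** my estimate of it varied slightly between measurements (slope 0.028 or 0.030). That shifts the result by about 0.1 mm.
- **Plunger and other things:** in the last pictures the plunger is untouched, still ahead of the pusher. The vials, cartons, tape and dish look unmoved by eye; I did not measure them.
- **Hand:** the fingertips are about 75 mm above the pusher, touching nothing.

**Drift:** the tool tilted by about 1° over the repeated relative moves. I allowed for it in the last descent.

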